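# Dose a sample jar at the pump bottle and pass it to the green stop

## Robot

A 6-joint arm with a two-finger parallel gripper is mounted at the origin on the work surface. World frame = base frame: x ahead of the robot, y to its left, z up, the work surface at z = 0. Lengths are in m, angles in rad, forces in N, time in s.
With the tool pointing down it reaches from about 0.3 to 0.775 m from the base axis. Payload 14.6 kg.
Tool frame: the origin (TCP) lies between the finger pads; the fingertips stand 14 mm ahead of it and the grasp point (between the pads) lies 5 mm behind it; z points along the fingers, y is the line along which they close (so a half turn about z gives the same grasp; the last joint's range is limited). The gripper opens to 94 mm and grips with 3 to 60 N. Pads are 16 mm wide; open, the fingers measure 119 mm over their backs; the gripper's body (75 mm by 177 mm) begins 78 mm behind the grasp point.
Start: joints at [-1.344, 0.3, 1.521, -0, 1.321, -0.067], TCP at [0.159, -0.526, 0.219] pointing down, gripper open.
Joint ranges: [-3.03, 3.03], [-0.79, 2.21], [0.23, 2.52], [-1.04, 4.18], [0, 3.07], [-2.55, 2.55]. Speed limits (rad/s): [2.22, 2.22, 2.57, 3.14, 3.14, 3.14].

## Interface

Orientations are given as [roll, pitch, yaw] about the fixed x, y, z axes, in that order (R = Rz(yaw) Ry(pitch) Rx(roll)).
In Python, from station import ctrl gives the robot as it stands. The module is installed in compiled form; this text tells all that it offers.
- The arm moves only by the tool move_arm, never from a script. Its argument "targets" is a list of rows, each a list of 7 numbers: the opening, from -1 (shut) to 1 (fully open), then the shift along the tool's x, y, z in units of 50 mm (1.0 is 50 mm), then the turn, a rotation vector about the tool's x, y, z in rad. A call has 1 to 12 rows; each row is the pose to reach, as a shift and turn from the pose commanded when the call began, along the tool's axes at that moment; what a row does not reach only later rows make up. A row lasts 1/10 s, in which the tool goes at most 50 mm and 8.59 degrees, less where a joint would pass 70% of its speed; a pose out of reach is approached as far as the arm can. A call with a gripper value outside its range is refused whole. The fingers move at their own pace and stop on an object; "grip_force" is the grip in N (left out, the last holds). Time passes only in rows, so rows that repeat a pose let the fingers close. It gives the time, the measured TCP pose, the force, the opening and the grip force at its end, in the units of the state.
- ctrl.get_obs(): the state, without advancing time (a new reading comes with each control period).
- ctrl.camera(name): name is "scene" or "side" or "wrist"; returns (picture, depth): 400x640x3 uint8, red, green, blue; 400x640 float32, m along the optical axis (not along the pixel's ray), 0 where there is no reading.
- ctrl.camera_params(name): a dict with "intrinsics" (3x3 intrinsics, pixels), "k1" (the pictures are not rectified: a ray, as slopes to the right and down, at radius r is drawn at 1 + k1 r^2 times it, then the intrinsics apply), "rvec" (rotation vector, rad) and "tvec" (3), from world to camera coordinates, as OpenCV has them; the wrist camera has in their place "T_tool_cam" (4x4, takes a point from camera to tool coordinates, whose origin is the TCP and whose axes are the flange's). Camera axes: x right, y down, z forward; pixel columns grow to the right and rows downward; lengths in m; the calibration is good to about 2 mm. A picture is of the moment at which its call begins: read the wrist's pose just before it. camera_params takes no time and is no camera call.
- ctrl.hand_in(): hands the job in; it is judged then, once.
Trained networks look in the newest picture that a camera, given by its name, has taken for a name from the list of things; names that differ only in an ending like _2 or _b are one class to them, and where a whole thing is asked for, a point or a joint stands for the part that bears it (a point fixed in the world has none). Each returns a list of dicts, best first, with "score" (0 to 1); they miss things now and then, are a little off and sometimes report something else, mostly with a low value. They report only what shows in the picture. A call takes as long as a camera call.
- ctrl.cut_out(camera, target): "region" (400x640 bool, what is visible of it) and "point" ([column, row] in pixels, amid what is visible of it).
- ctrl.tip_of(camera, target): "point" ([column, row] in pixels: a listed point, or the origin of a listed thing).
The state is a dict: "time_s": time; "qpos": joint angles; "joint_vel": joint speeds; "tau": joint torques, N m; "ee_pos": TCP position; "eef_rot": TCP orientation; "force": force on the tool from outside, world axes, zero at the start; "moment": the same for the moment, N m; "grip_width": finger opening in m; "grip_force": force on a finger pad.
Only numpy, scipy, OpenCV 4.12 (cv2) and the standard library are available. Lean on these libraries where they do the work, as an engineer would, in place of code of your own. Each camera call takes 0.05 s, during which the arm holds its last target. There are 200 camera calls.

## Task

Slide the jar carriage along its rail until the jar's mouth is centred under the pump bottle's spout, then press the blue pump cap all the way down and let it spring back up. After that, slide the carriage fully home against the green end stop and let go; never press the cap while the jar is not under the spout, and leave the loose bottles and the beaker where they stand.

Things in the scene. Friction and masses are not known exactly. Their poses are not given: they have to be found in the camera images.
- station: grey plastic base plate of the dosing station, fixed to the bench, 200 (x) x 400 (y) x 12 mm thick; origin at the centre of its underside on the bench; its y axis runs along the aluminium rail, its x axis points from the rail to the pump bottle. The rail's centre line is at x = -55 mm in this frame. Both bottle and rail stay put
- carriage (a joint): slide of the jar carriage along the rail, in m, growing along the station's +y axis: 0 = against the stop at the -y end, 0.24 = against the stop at the +y end. It has about 2 N of friction and stays where it is left
- jar_mouth (a point): centre of the open mouth of the open brown glass jar (72 mm outer diameter, 64 mm inside, 70 mm tall, rim 114 mm above the bench) that is fixed on the white carriage block (76 x 80 mm along the rail); above the rail's centre line
- handle_top (a point): centre of the top of the carriage's orange handle, 96 mm above the bench: an upright post 24 mm (station x) by 18 mm (station y) with its foot 34 mm above the bench, on a flat aluminium arm (30 to 40 mm above the bench) that joins it to the carriage. It stands 90 mm from the jar's axis on the side away from the bottle (station -x), and moves with the jar
- pump_cap (a joint): how far the blue sprung pump cap is pressed, in m: 0 = up, 0.014 = all the way down. Spring force grows from 2.5 N to about 8.5 N at the bottom
- cap_top (a point): centre of the flat top of the blue round pump cap, 48 mm diameter, 182 mm above the bench when up; pressed straight down; the spout moves with it
- spout_tip (a point): outlet at the lower end of the spout, a 10 mm blue tube that reaches 97 mm from the cap's axis over the rail and bends down; about 141 mm above the bench when the cap is up
- dispenser: the fixed white pump bottle with a blue band on a dark clamp plate, 72 mm diameter, 84 mm square plate; origin at the centre of the plate's underside, on the station's top; its spout points along its -x axis
- stop_green: green end stop block at one end of the rail (either end), 60 (x) x 24 (y, along the rail) x 44 mm; origin at the centre of its underside, over the rail's centre line. The jar's axis is 52 mm from the stop's origin when the carriage touches it
- stop_black: black end stop block of the same size at the other end of the rail
- amber_a: loose brown glass sample bottle, 44 mm diameter, 95 mm tall, on the station; origin under its centre
- amber_b: second loose brown glass sample bottle, same size, on the station; origin under its centre
- alcohol: loose clear bottle with a blue cap, 72 mm diameter, 190 mm tall; origin under its centre
- beaker: loose glass beaker, 80 mm diameter, 95 mm tall; origin under its centre

How it is judged:
By the outcome, as a careful person would: the job done as asked, in the order asked, and still so for the second after the job is handed in, with the robot touching nothing.
It also fails if it takes over 72 s, if anything falls off the work surface, if the arm or the gripper's body presses on something with over 40 N, if the wrist force passes 120 N, or if a joint passes its speed limit or range.

## Working session

There is one attempt and no reset: what is moved stays moved. The work goes in short steps, Python scripts to look and compute and a tool call to move; the robot and the scene stay as the last step left them, time stands still between calls to the robot, and variables do not carry over. Pictures are saved under pics/ and viewed, at most 10 in all, crops included, and the job is handed in when it is done.

Besides the shell and the picture viewer there is one more tool, called after "Call:" as a command line: name --pt "numbers of a row" for each row, then --argument value for the rest. move_arm: Moves the arm, as the interface text tells. Its arguments: {"type":"object","properties":{"targets":{"type":"array"},"grip_force":{"type":"number"}},"required":["targets"]}

```bash
mkdir -p pics; cat > h.py <<'E'
import numpy as np, cv2
from scipy.spatial.transform import Rotation as R
from station import ctrl
def ray(cam,px):
    p=ctrl.camera_params(cam);K=np.array(p["intrinsics"]);k=p["k1"]
    u=cv2.undistortPoints(np.array([[px]],float),K,np.array([k,0,0,0.]))[0,0]
    d=np.array([u[0],u[1],1.])
    if "rvec" in p:
        Rm=cv2.Rodrigues(np.array(p["rvec"],float))[0];t=np.array(p["tvec"],float).ravel()
        return -Rm.T@t, Rm.T@d
    o=ctrl.get_obs();T=np.array(p["T_tool_cam"]);Rt=R.from_euler("xyz",o["eef_rot"]).as_matrix()
    return np.array(o["ee_pos"])+Rt@T[:3,3], Rt@T[:3,:3]@d
def at_z(cam,px,z):
    o,d=ray(cam,px); return o+d*(z-o[2])/d[2]
def shot(cam,name):
    im,dp=ctrl.camera(cam); cv2.imwrite(f"pics/{name}.png",im[:,:,::-1]); return im,dp
E
python3 - <<'E'
from h import *
np.set_printoptions(precision=4,suppress=True)
print(ctrl.get_obs())
zs=dict(jar_mouth=.114,handle_top=.096,cap_top=.182,spout_tip=.141,stop_green=.012,stop_black=.012,dispenser=.012,amber_a=.012,alcohol=0,beaker=0,station=0)
for c in ["scene","side"]:
    shot(c,c+"0")
    for n,z in zs.items():
        for r in ctrl.tip_of(c,n)[:2]: print(c,n,round(r["score"],2),np.round(r["point"],1),at_z(c,r["point"],z))
E
```

```text
{'time_s': 0.0, 'qpos': array([-1.3436,  0.3004,  1.5216, -0.    ,  1.3207, -0.0666]), 'joint_vel': array([-0.0002,  0.0006, -0.0019, -0.0013,  0.0006, -0.0013]), 'tau': array([ -0.0004, -53.1811, -35.274 ,   0.0708,   0.0244,  -0.0002]), 'ee_pos': array([ 0.1592, -0.5262,  0.2189]), 'eef_rot': array([-3.1404, -0.0001,  0.2938]), 'force': array([-0.2221,  0.672 ,  0.131 ]), 'moment': array([ 0.0256, -0.0307, -0.0206]), 'grip_force': 0.0, 'grip_width': 0.09382535794146861}
scene jar_mouth 0.66 [330.7 189.5] [ 0.5408 -0.0157  0.114 ]
scene handle_top 0.91 [346.9 180.2] [ 0.4565 -0.0133  0.096 ]
scene handle_top 0.19 [342.6 240.8] [0.6733 0.11   0.096 ]
scene cap_top 0.75 [338.9 202.2] [0.641  0.0735 0.182 ]
scene spout_tip 0.63 [358.2 194.4] [0.543  0.0735 0.141 ]
scene spout_tip 0.3 [289.  228.4] [0.7517 0.0044 0.141 ]
scene stop_green 0.78 [307.9 204.1] [ 0.5358 -0.1009  0.012 ]
scene stop_green 0.55 [355.9 192.9] [ 0.4006 -0.0083  0.012 ]
scene stop_black 0.6 [406.9 252.5] [0.5384 0.2368 0.012 ]
scene dispenser 0.72 [336.5 249.9] [0.6425 0.0756 0.012 ]
scene amber_a 0.8 [289.1 228.4
[... 471 characters left out ...]
 0.0743 0.141 ]
side spout_tip 0.32 [342.8 203.6] [ 0.5122 -0.0008  0.141 ]
side stop_green 0.49 [343.7 202.2] [ 0.5467 -0.1074  0.012 ]
side stop_black 0.51 [301.8 287. ] [0.5346 0.2478 0.012 ]
side dispenser 0.73 [297. 231.] [0.6397 0.0713 0.012 ]
side amber_a 0.75 [280.3 265.2] [0.6283 0.209  0.012 ]
side amber_a 0.49 [311.7 196.7] [ 0.6593 -0.0831  0.012 ]
side alcohol 0.75 [377.  152.1] [ 0.5286 -0.4087  0.    ]
side alcohol 0.53 [321.1 218. ] [ 0.5935 -0.0194  0.    ]
side beaker 0.85 [296.3 352.3] [0.4642 0.4248 0.    ]
side beaker 0.5 [333.8 201.7] [ 0.5827 -0.1041  0.    ]
side station 0.8 [309.5 237.6] [0.5945 0.0704 0.    ]
side station 0.39 [292.8 196.5] [ 0.7256 -0.0645  0.    ]
```

View pics/scene0.png

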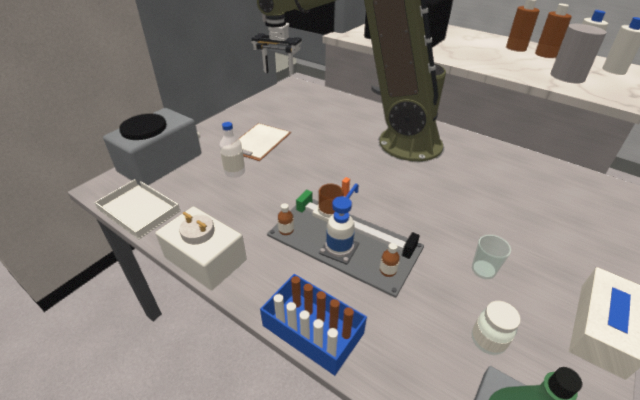

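View pics/side0.png

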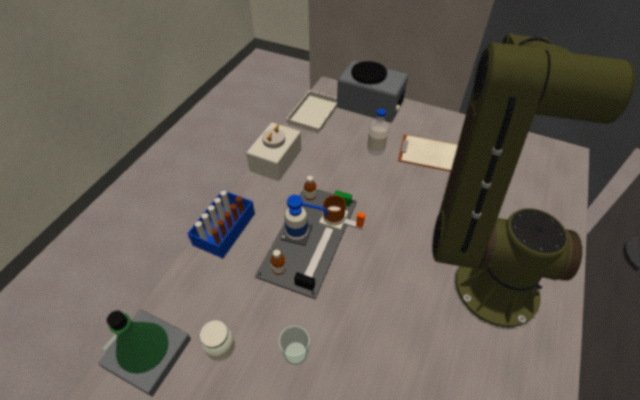

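The scene view shows the jar at (331,197), handle at (347,186), pump at (341,228), and the green stop at (304,201) at the −y end. The side view agrees. Station axes are nearly parallel to the world axes. I'll move above the handle and look from close by.

Call:
move_arm --pt "0 0.7 -0.7 -0.8 0 0 0.03" --pt "0 1.4 -1.3 -0.8 0 0 0.06" --pt "0 2.1 -2.0 -0.8 0 0 0.09" --pt "0 2.8 -2.7 -0.8 0 0 0.12" --pt "0 3.5 -3.3 -0.8 0 0 0.14" --pt "0 4.2 -4.0 -0.8 0 0 0.17" --pt "0 5.0 -4.7 -0.8 0 0 0.2" --pt "0 5.7 -5.4 -0.8 0 0 0.23" --pt "0 6.5 -6.1 -0.8 0 0 0.25" --pt "0 7.2 -6.8 -0.8 0 0 0.28" --pt "0 8.0 -7.5 -0.8 0 0 0.28" --pt "0 8.6 -8.05 -0.8 0 0 0.28"

```text
time_s: 2.4
ee_pos: [0.4545, -0.0153, 0.2598]
eef_rot: [3.141, -0.001, 0.014]
force: [0.2, -0.6, 0.6]
grip_width: 0.0468
grip_force: 0.0
```

```bash
cat > m.py <<'E'
from h import *
np.set_printoptions(precision=4,suppress=True)
import sys
o=ctrl.get_obs();print(o["time_s"],o["ee_pos"],o["eef_rot"],o["grip_width"],o["force"])
zs=dict(jar_mouth=.114,handle_top=.096,cap_top=.182,spout_tip=.141,stop_green=.012,stop_black=.012,dispenser=.012)
tag=sys.argv[1]
for c in sys.argv[2].split(","):
    shot(c,c+tag)
    for n in sys.argv[3].split(",") if len(sys.argv)>3 else zs:
        for r in ctrl.tip_of(c,n)[:1]: print(c,n,round(r["score"],2),np.round(r["point"],1),at_z(c,r["point"],zs[n]))
E
python3 m.py 1 wrist; python3 -c "
from station import ctrl;print(ctrl.camera_params('wrist')['T_tool_cam'])"
```

```text
2.4 [ 0.4545 -0.0153  0.2598] [ 3.1414 -0.0008  0.014 ] 0.046782770447114964 [ 0.2227 -0.6171  0.5871]
wrist jar_mouth 0.57 [319.   86.3] [ 0.5478 -0.012   0.114 ]
wrist handle_top 0.75 [320. 186.] [ 0.4556 -0.0168  0.096 ]
wrist cap_top 0.41 [396.8  90.9] [ 0.5387 -0.0684  0.182 ]
wrist spout_tip 0.84 [216.7  82.3] [0.546  0.0635 0.141 ]
wrist stop_green 0.82 [397.3  91.6] [ 0.5496 -0.1079  0.012 ]
wrist stop_black 0.72 [103.  104.9] [0.5317 0.2337 0.012 ]
wrist dispenser 0.88 [234.6   4.7] [0.6393 0.0752 0.012 ]
[[-1.07312472e-03 -9.73332105e-01 -2.29398041e-01  6.73008571e-02]
 [ 9.99998945e-01 -1.26909613e-03  7.06755871e-04  5.94453763e-05]
 [-9.79036345e-04 -2.29397041e-01  9.73332440e-01 -1.65203125e-01]
 [ 0.00000000e+00  0.00000000e+00  0.00000000e+00  1.00000000e+00]]
```

View pics/wrist1.png

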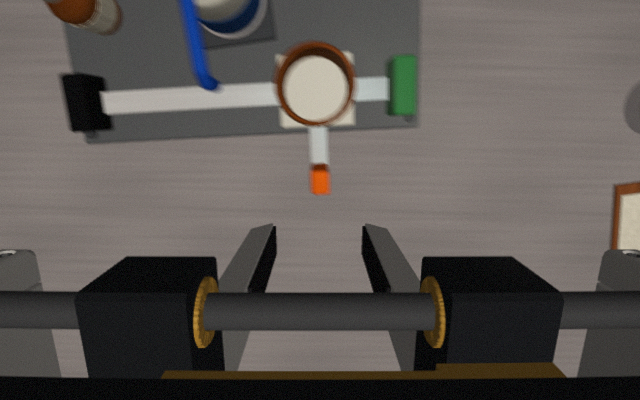

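The wrist view shows the handle at (320,180), the jar at (315,85), the spout tip at (212,84), the green stop at (403,85), and the rail tilted by about 0.05 rad. The handle is straight below the tool, so I'll turn slightly, go down and grip it.

Call:
move_arm --pt "0 0 0 0.6 0 0 -0.045" --pt "0 0 0 1.2 0 0 -0.045" --pt "0 0 0 1.8 0 0 -0.045" --pt "0 0 0 2.4 0 0 -0.045" --pt "0 0 0 3.0 0 0 -0.045" --pt "0 0 0 3.4 0 0 -0.045" --pt "0 0 0 3.7 0 0 -0.045" --pt "0 0 0 3.7 0 0 -0.045"

```text
time_s: 3.6
ee_pos: [0.4527, -0.0183, 0.0731]
eef_rot: [-3.141, 0.003, 0.057]
force: [-0.8, -0.0, -0.0]
grip_width: 0.0468
grip_force: 0.0
```

Call:
move_arm --pt "-1 0 0 0 0 0 0" --pt "-1 0 0 0 0 0 0" --pt "-1 0 0 0 0 0 0" --pt "-1 0 0 0 0 0 0" --pt "-1 0 0 0 0 0 0" --pt "-1 0 0 0 0 0 0" --grip_force 10

```text
time_s: 4.2
ee_pos: [0.4541, -0.0175, 0.075]
eef_rot: [3.141, -0.001, 0.059]
force: [-1.5, -2.2, 6.5]
grip_width: 0.0178
grip_force: 10.0
```

```bash
python3 m.py 2 wrist,scene,side jar_mouth,spout_tip,cap_top,handle_top
```

```text
4.2 [ 0.4541 -0.0175  0.075 ] [ 3.1412 -0.0009  0.059 ] 0.017836365607825512 [-1.4935 -2.163   6.4621]
wrist jar_mouth 0.55 [318.9  37.7] [ 0.5473 -0.0123  0.114 ]
wrist spout_tip 0.95 [29.4 13.7] [0.5439 0.0652 0.141 ]
wrist cap_top 0.27 [32.9 15.2] [0.5343 0.0321 0.182 ]
wrist handle_top 0.79 [315.8 262. ] [ 0.4575 -0.0162  0.096 ]
scene jar_mouth 0.9 [328.5 188.8] [ 0.5418 -0.0226  0.114 ]
scene spout_tip 0.62 [357.7 190.9] [0.5309 0.0648 0.141 ]
scene cap_top 0.76 [340.1 204.2] [0.6455 0.0799 0.182 ]
scene handle_top 0.87 [344.1 179.8] [ 0.4598 -0.0211  0.096 ]
side jar_mouth 0.7 [335.2 203.1] [ 0.5422 -0.0134  0.114 ]
side spout_tip 0.61 [323.5 216.1] [0.5462 0.0682 0.141 ]
side cap_top 0.62 [293.6 198.4] [0.6419 0.0739 0.182 ]
side handle_top 0.59 [360.9 213.7] [ 0.4566 -0.0215  0.096 ]
```

Call:
move_arm --pt "-1 0 -0.15 0 0 0 0" --pt "-1 0 -0.35 0 0 0 0" --pt "-1 0 -0.55 0 0 0 0" --pt "-1 0 -0.75 0 0 0 0" --pt "-1 0 -0.95 0 0 0 0" --pt "-1 0 -1.15 0 0 0 0" --pt "-1 0 -1.35 0 0 0 0" --pt "-1 0 -1.5 0 0 0 0" --pt "-1 0 -1.5 0 0 0 0" --pt "-1 0 -1.5 0 0 0 0"

```text
time_s: 5.95
ee_pos: [0.4494, 0.0579, 0.075]
eef_rot: [-3.141, -0.0, 0.059]
force: [-4.5, 0.9, 8.9]
grip_width: 0.0181
grip_force: 10.0
```

```bash
python3 m.py 3 wrist,scene,side jar_mouth,spout_tip,cap_top,handle_top,stop_green,stop_black; python3 -c "
import cv2,numpy as np
a=cv2.imread('pics/wrist3.png')
s=lambda f:cv2.resize(cv2.imread(f)[150:250,270:400],None,fx=3,fy=3,interpolation=2)
b=np.hstack([s('pics/scene3.png'),s('pics/side3.png')])
b=cv2.resize(b,(640,246))
cv2.imwrite('pics/c3.png',np.vstack([a[:300],b]))"
```

```text
5.95 [0.4494 0.0579 0.075 ] [-3.1413 -0.0003  0.0594] 0.01806266593907277 [-4.4978  0.9339  8.9329]
wrist jar_mouth 0.91 [317.6  37.6] [0.5427 0.0634 0.114 ]
wrist spout_tip 0.94 [313.9   9.9] [0.5439 0.0644 0.141 ]
wrist handle_top 0.93 [316.2 261.5] [0.4531 0.0589 0.096 ]
wrist stop_green 0.56 [582.5  75.6] [ 0.5523 -0.1049  0.012 ]
wrist stop_black 0.66 [45.2 75.9] [0.5323 0.2369 0.012 ]
scene jar_mouth 0.87 [355.8 196.8] [0.5265 0.0584 0.114 ]
scene spout_tip 0.71 [233.1 171.9] [ 0.6672 -0.2695  0.141 ]
scene handle_top 0.64 [367.5 188.7] [0.4555 0.0571 0.096 ]
scene stop_green 0.65 [306.4 205.3] [ 0.5431 -0.1013  0.012 ]
scene stop_black 0.59 [309.8 207.9] [ 0.5466 -0.0856  0.012 ]
side jar_mouth 0.82 [326.3 221.4] [0.5383 0.0643 0.114 ]
side spout_tip 0.8 [324.6 217.7] [0.5407 0.0723 0.141 ]
side cap_top 0.56 [294.7 197.2] [0.6411 0.0684 0.182 ]
side handle_top 0.66 [353.5 234.1] [0.4489 0.0611 0.096 ]
side stop_green 0.65 [343.8 202.5] [ 0.5459 -0.1063  0.012 ]
side stop_black 0.76 [302.3 287. ] [0.5332 0.2472 0.012 ]
```

View pics/c3.png

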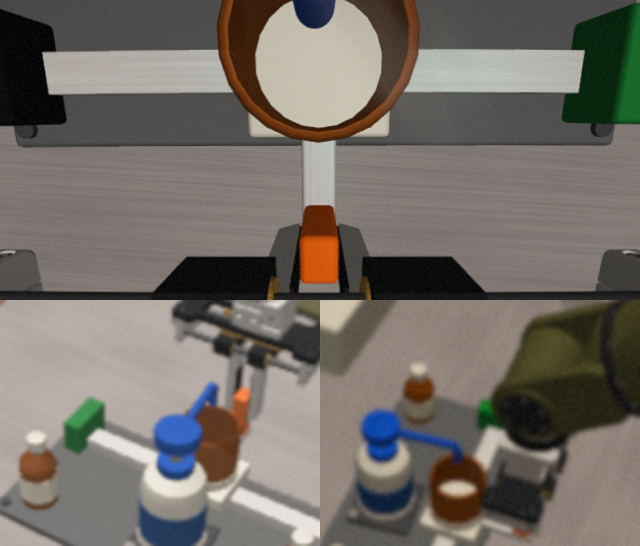

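The wrist view shows the spout at column 314 inside the jar mouth, whose centre is at column 318, so they are about 1 mm apart along the rail. I'll nudge the carriage 1 mm, release it, lift, and look at the cap and jar.

Call:
move_arm --pt "-1 0 -0.02 0 0 0 0" --pt "-1 0 -0.02 0 0 0 0" --pt "-1 0 -0.02 0 0 0 0" --pt "-0.2 0 -0.02 0 0 0 0" --pt "-0.1 0 -0.02 0 0 0 0" --pt "-0.1 0 -0.02 0 0 0 0" --pt "-0.1 0 -0.02 0 0 0 0" --pt "-0.1 0 -0.02 -0.6 0 0 0" --pt "-0.1 0 -0.02 -1.4 0 0 0" --pt "-0.1 0 -0.02 -2.2 0 0 0" --pt "-0.1 0 -0.02 -3.0 0 0 0" --pt "-0.1 0 -0.02 -3.7 0 0 0"

```text
time_s: 8.2
ee_pos: [0.4492, 0.0584, 0.2616]
eef_rot: [3.142, -0.001, 0.059]
force: [0.1, 0.8, -0.4]
grip_width: 0.0424
grip_force: 0.0
```

Call:
move_arm --pt "-1 0.7 -0.02 0 0 0 0" --pt "-1 1.4 -0.05 0 0 0 0" --pt "-1 2.1 -0.07 0 0 0 0" --pt "-1 2.8 -0.07 0 0 0 0" --pt "-1 2.8 -0.07 0 0 0 0" --pt "-1 2.8 -0.07 0 0 0 0"

```text
time_s: 8.8
ee_pos: [0.5887, 0.0702, 0.2586]
eef_rot: [-3.142, 0.002, 0.059]
force: [-0.7, 0.2, -0.2]
grip_width: 0.0006
grip_force: 0.0
```

```bash
python3 m.py 4 wrist,scene,side jar_mouth,spout_tip,cap_top,handle_top; python3 - <<'E'
from h import *
r=ctrl.cut_out("wrist","cap_top")
for x in r[:2]: print(x["score"],x["point"],at_z("wrist",x["point"],.182),x["region"].sum())
E
```

```text
8.8 [0.5887 0.0702 0.2586] [-3.1416  0.0016  0.0588] 0.0005759924485640767 [-0.7372  0.1959 -0.2479]
wrist cap_top 0.76 [311.4 139.9] [0.6392 0.0779 0.182 ]
scene jar_mouth 0.95 [354.2 198.1] [0.5339 0.0577 0.114 ]
scene spout_tip 0.9 [356.2 191.3] [0.5348 0.0624 0.141 ]
scene cap_top 0.8 [340.1 202.4] [0.6399 0.0762 0.182 ]
scene handle_top 0.7 [366.9 187.8] [0.4529 0.0536 0.096 ]
side jar_mouth 0.56 [326.4 221.1] [0.5385 0.0631 0.114 ]
side spout_tip 0.65 [323.5 219.2] [0.5414 0.0788 0.141 ]
side cap_top 0.51 [293.5 199.8] [0.6397 0.0789 0.182 ]
side handle_top 0.65 [352.3 235.1] [0.4509 0.066  0.096 ]
0.68 [310.9, 146.4] [0.63525259 0.07805315 0.182     ] 4449
```

View pics/wrist4.png

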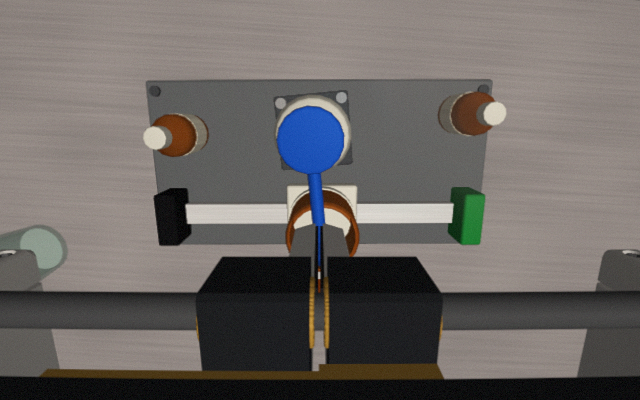

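The cap is at (311,140), which gives (0.639, 0.077) m. The spout tip, around column 321, lies over the middle of the jar mouth. Now I'll go to just above the cap, then press.

Call:
move_arm --pt "-1 0.5 -0.04 0 0 0 0" --pt "-1 1.0 -0.08 0 0 0 0" --pt "-1 1.0 -0.08 0.5 0 0 0" --pt "-1 1.0 -0.08 1.0 0 0 0" --pt "-1 1.0 -0.08 1.15 0 0 0" --pt "-1 1.0 -0.08 1.15 0 0 0" --pt "-1 1.0 -0.08 1.15 0 0 0"

```text
time_s: 10.3
ee_pos: [0.639, 0.0771, 0.2034]
eef_rot: [-3.142, -0.002, 0.059]
force: [-0.4, 0.3, -0.0]
grip_width: 0.0004
grip_force: 0.0
```

Call:
move_arm --pt "-1 0 0 0.06 0 0 0" --pt "-1 0 0 0.12 0 0 0" --pt "-1 0 0 0.18 0 0 0" --pt "-1 0 0 0.24 0 0 0" --pt "-1 0 0 0.3 0 0 0" --pt "-1 0 0 0.34 0 0 0" --pt "-1 0 0 0.34 0 0 0" --pt "-1 0 0 0.34 0 0 0"

```text
time_s: 11.1
ee_pos: [0.6388, 0.0771, 0.1856]
eef_rot: [-3.142, -0.001, 0.059]
force: [-0.2, -0.3, 6.4]
grip_width: 0.0008
grip_force: 3.4
```

Call:
move_arm --pt "-1 0 0 0.03 0 0 0" --pt "-1 0 0 0.06 0 0 0" --pt "-1 0 0 0.08 0 0 0" --pt "-1 0 0 0.1 0 0 0" --pt "-1 0 0 0.1 0 0 0" --pt "-1 0 0 0.1 0 0 0"

```text
time_s: 11.7
ee_pos: [0.6389, 0.0771, 0.1821]
eef_rot: [3.142, -0.002, 0.059]
force: [-6.2, -0.6, 16.2]
grip_width: 0.0006
grip_force: 8.7
```

The force of 16 N exceeds the 8.5 N spring force and the travel is 14 mm, so the cap is fully down. I'll lift, return above the handle and check.

Call:
move_arm --pt "-1 0 0 -0.15 0 0 0" --pt "-1 0 0 -0.35 0 0 0" --pt "-1 0 0 -0.9 0 0 0" --pt "-1 0 0 -1.6 0 0 0" --pt "-0.1 -0.8 0.03 -1.6 0 0 0" --pt "-0.1 -1.6 0.06 -1.6 0 0 0" --pt "-0.1 -2.4 0.1 -1.6 0 0 0" --pt "-0.1 -3.2 0.13 -1.6 0 0 0" --pt "-0.1 -3.8 0.15 -1.6 0 0 0" --pt "-0.1 -3.8 0.15 -1.6 0 0 0" --pt "-0.1 -3.8 0.15 -1.6 0 0 0"

```text
time_s: 12.8
ee_pos: [0.4494, 0.0584, 0.2604]
eef_rot: [-3.142, -0.001, 0.059]
force: [0.5, 0.5, -1.1]
grip_width: 0.042
grip_force: 0.0
```

```bash
python3 m.py 5 wrist,scene jar_mouth,spout_tip,cap_top,handle_top,stop_green; python3 -c "
import cv2,numpy as np
a=cv2.imread('pics/wrist5.png')
b=np.hstack([cv2.resize(cv2.imread('pics/scene%d.png'%i)[160:260,290:420],(320,246),interpolation=2) for i in (4,5)])
cv2.imwrite('pics/c5.png',np.vstack([a[:300],b]))"
```

```text
12.8 [0.4494 0.0584 0.2604] [-3.1416 -0.0008  0.0588] 0.041998444299657794 [ 0.5225  0.4508 -1.0725]
wrist jar_mouth 0.57 [319.4  84.3] [0.544 0.063 0.114]
wrist spout_tip 0.87 [318.1  79.5] [0.5452 0.0642 0.141 ]
wrist handle_top 0.86 [317.  186.2] [0.4506 0.0599 0.096 ]
wrist stop_green 0.9 [462.7  93.9] [ 0.5518 -0.1026  0.012 ]
scene jar_mouth 0.75 [355.9 199.8] [0.5374 0.0653 0.114 ]
scene spout_tip 0.69 [358.2 190.9] [0.5301 0.0659 0.141 ]
scene cap_top 0.81 [337.5 205.4] [0.6529 0.0772 0.182 ]
scene handle_top 0.62 [368.6 192.9] [0.4705 0.0693 0.096 ]
scene stop_green 0.51 [305.4 206.4] [ 0.549  -0.1007  0.012 ]
```

View pics/c5.png

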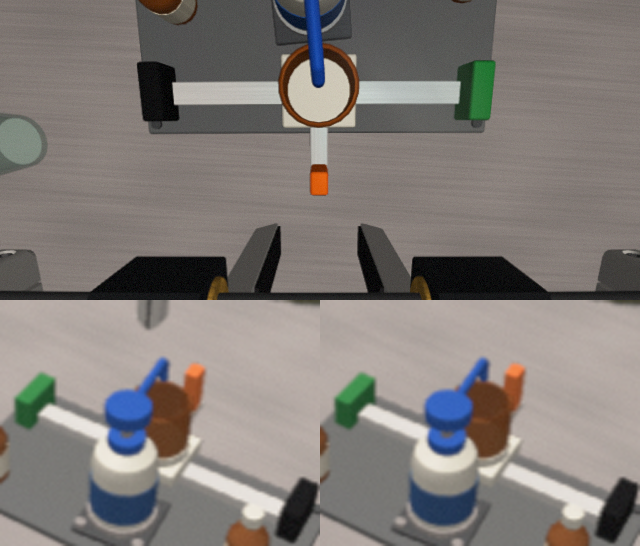

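The cap is back up (identical in both scene crops), the spout is centred in the jar at (318,82), and nothing has moved. Now I'll regrip and slide about 110 mm toward green, then feel for the stop.

Call:
move_arm --pt "-0.1 0 0 0.7 0 0 0" --pt "-0.1 0 0 1.4 0 0 0" --pt "-0.1 0 0 2.1 0 0 0" --pt "-0.1 0 0 2.8 0 0 0" --pt "-0.1 0 0 3.4 0 0 0" --pt "-0.1 0 0 3.7 0 0 0" --pt "-0.1 0 0 3.7 0 0 0" --pt "-1 0 0 3.7 0 0 0" --pt "-1 0 0 3.7 0 0 0" --pt "-1 0 0 3.7 0 0 0" --pt "-1 0 0 3.7 0 0 0" --pt "-1 0 0 3.7 0 0 0" --grip_force 10

```text
time_s: 14.6
ee_pos: [0.4498, 0.0585, 0.0758]
eef_rot: [3.142, -0.001, 0.059]
force: [-2.0, -0.5, 7.4]
grip_width: 0.0181
grip_force: 10.0
```

Call:
move_arm --pt "-1 0 0.15 0 0 0 0" --pt "-1 0 0.35 0 0 0 0" --pt "-1 0 0.6 0 0 0 0" --pt "-1 0 0.85 0 0 0 0" --pt "-1 0 1.1 0 0 0 0" --pt "-1 0 1.35 0 0 0 0" --pt "-1 0 1.6 0 0 0 0" --pt "-1 0 1.8 0 0 0 0" --pt "-1 0 2.0 0 0 0 0" --pt "-1 0 2.15 0 0 0 0" --pt "-1 0 2.2 0 0 0 0" --pt "-1 0 2.2 0 0 0 0"

```text
time_s: 15.8
ee_pos: [0.4566, -0.0519, 0.0757]
eef_rot: [3.141, -0.002, 0.058]
force: [2.2, -1.6, 5.4]
grip_width: 0.018
grip_force: 10.0
```

Call:
move_arm --pt "-1 0 0.02 0 0 0 0" --pt "-1 0 0.04 0 0 0 0" --pt "-1 0 0.06 0 0 0 0" --pt "-1 0 0.06 0 0 0 0"

```text
time_s: 16.2
ee_pos: [0.4568, -0.0544, 0.0758]
eef_rot: [3.141, -0.002, 0.059]
force: [2.3, 0.8, 4.7]
grip_width: 0.0183
grip_force: 10.0
```

Call:
move_arm --pt "-1 0 0.02 0 0 0 0" --pt "-1 0 0.04 0 0 0 0" --pt "-1 0 0.06 0 0 0 0" --pt "-1 0 0.06 0 0 0 0"

```text
time_s: 16.6
ee_pos: [0.457, -0.0574, 0.0757]
eef_rot: [3.141, -0.002, 0.059]
force: [2.8, 1.7, 6.1]
grip_width: 0.0183
grip_force: 10.0
```

Call:
move_arm --pt "-1 0 0.02 0 0 0 0" --pt "-1 0 0.04 0 0 0 0" --pt "-1 0 0.04 0 0 0 0"

```text
time_s: 16.9
ee_pos: [0.457, -0.0586, 0.0757]
eef_rot: [-3.14, -0.002, 0.059]
force: [3.3, 9.3, 6.0]
grip_width: 0.0182
grip_force: 10.0
```

Call:
move_arm --pt "-1 0 0.02 0 0 0 0" --pt "-1 0 0.03 0 0 0 0" --pt "-1 0 0.03 0 0 0 0" --pt "-1 0 0.03 0 0 0 0"

```text
time_s: 17.3
ee_pos: [0.457, -0.059, 0.0757]
eef_rot: [-3.139, -0.002, 0.059]
force: [2.6, 19.9, 8.5]
grip_width: 0.0183
grip_force: 10.0
```

The force rises with no travel, so the carriage is against the stop. I'll release and lift.

Call:
move_arm --pt "-0.4 0 0 0 0 0 0" --pt "-0.1 0 0 0 0 0 0" --pt "-0.1 0 0 0 0 0 0" --pt "-0.1 0 0 0 0 0 0" --pt "-0.1 0 0 -0.4 0 0 0" --pt "-0.1 0 0 -1.2 0 0 0" --pt "-0.1 0 0 -2.0 0 0 0" --pt "-0.1 0 0 -2.8 0 0 0" --pt "-0.1 0 0 -3.6 0 0 0" --pt "-0.1 0 0 -3.6 0 0 0"

```text
time_s: 18.3
ee_pos: [0.4578, -0.0613, 0.2598]
eef_rot: [3.139, -0.008, 0.059]
force: [-0.0, -0.0, 0.9]
grip_width: 0.0423
grip_force: 0.0
```

```bash
python3 m.py 6 wrist,scene jar_mouth,handle_top,stop_green; python3 -c "
import cv2,numpy as np
a=cv2.imread('pics/wrist6.png');b=cv2.imread('pics/scene6.png')[130:290,200:520]
cv2.imwrite('pics/c6.png',np.vstack([a[:260],cv2.resize(b,(640,320))]))"
```

```text
18.3 [ 0.4578 -0.0613  0.2598] [ 3.1394 -0.0077  0.0586] 0.04233030350945746 [-0.0096 -0.012   0.8511]
wrist jar_mouth 0.82 [312.5  87.2] [ 0.5475 -0.0508  0.114 ]
wrist handle_top 0.67 [316.8 186.8] [ 0.4573 -0.0593  0.096 ]
wrist stop_green 0.96 [358.   98.7] [ 0.5446 -0.1008  0.012 ]
scene jar_mouth 0.73 [316.8 186.7] [ 0.5535 -0.0549  0.114 ]
scene handle_top 0.81 [335.7 178. ] [ 0.4672 -0.0465  0.096 ]
scene stop_green 0.54 [306.3 207.1] [ 0.55   -0.0965  0.012 ]
```

View pics/c6.png

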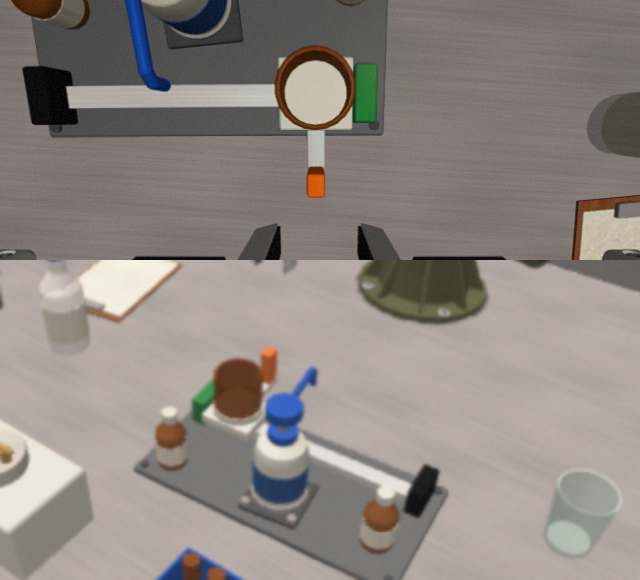

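The carriage block (right edge at column 353) sits flush against the green stop. The cap is up, the loose items stand where they were, and the gripper is clear.

```bash
python3 -c "
from station import ctrl;print(ctrl.hand_in())"
```

```text
the job is handed in; nothing more can be done
None
```

I handed the job in at about 18 s: I centred the jar under the spout to about 1 mm, pressed the cap fully down and let it spring back, then slid the carriage against the green stop and released it, with the loose bottles and beaker untouched.

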